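# Cure the lidded pots on the hand-turned light unit

## Robot

A 6-joint arm with a two-finger parallel gripper is mounted at the origin on the work surface. World frame = base frame: x ahead of the robot, y to its left, z up, the work surface at z = 0. Lengths are in m, angles in rad, forces in N, time in s.
With the tool pointing down it reaches from about 0.3 to 0.875 m from the base axis. Payload 6.4 kg.
Tool frame: the origin (TCP) lies on the centre line of the jaws, within the pads' length; the fingertips stand 8 mm ahead of it and the grasp point (between the pads) lies 11 mm behind it; z points along the fingers, y is the line along which they close (so a half turn about z gives the same grasp; the last joint's range is limited). The gripper opens to 85 mm and grips with 20 to 120 N. Pads are 22 mm wide; open, the fingers measure 114 mm over their backs; the gripper's body (76 mm by 85 mm) begins 54 mm behind the grasp point. The pads swing forward as they close: fully open they stand 13 mm farther back than shut.
Start: joints at [-1.496, 0.181, 1.607, -0, 1.354, -0.206], TCP at [0.159, -0.552, 0.239] pointing down, gripper open.
Joint ranges: [-2.99, 2.99], [-0.89, 2.07], [0.3, 2.58], [-1.14, 4.28], [0, 2.63], [-3.12, 3.12]. Speed limits (rad/s): [2.57, 2.57, 3.01, 3.14, 3.14, 3.14].

## Interface

Orientations are given as a unit quaternion [w, x, y, z].
In Python, from bench import ctrl gives the robot as it stands.
- The arm moves only by the shell command python3 -m handwheel 'ROWS' [OPENING]. ROWS is JSON, a list that holds one entry, the list of rows, each a list of 4 numbers: the shift along the tool's x, y, z each as a share of 20 cm, from -1 to 1, then the turn about the tool's z as a share of 1.5 rad, from -1 to 1. In form: [[[x, y, z, twist], ...]]. A call has 1 to 10 rows; each row is the pose to reach, as a shift and turn from the pose commanded when the call began, along the tool's axes at that moment; what a row does not reach only later rows make up. A row lasts 1/8 s, in which the tool goes at most 62.5 mm and 10.7 degrees, less where a joint would pass 70% of its speed; a pose out of reach is approached as far as the arm can. A call with a number of a shift or a turn outside -1 to 1 is refused whole. A call with a gripper value outside its range is refused whole. OPENING is the finger opening in mm, from 0 to 85.4, set as the call begins (- or left out, the last holds). The fingers move at their own pace and stop on an object; the grip force is fixed at half the most. Time passes only in rows, so rows that repeat a pose let the fingers close. It gives the time, the measured TCP pose, the force, the opening and the grip force at its end, in the units of the state.
- ctrl.get_obs(): the state, without advancing time (a new reading comes with each control period).
- ctrl.camera(name): name is "scene" or "side" or "wrist"; returns a dict with "color" (420x560x3 uint8, red, green, blue), "range_z" (420x560 float32, m along the optical axis (not along the pixel's ray), 0 where there is no reading), "K" (3x3 intrinsics, pixels), "pose" (4x4, takes a point from camera to world coordinates); the wrist camera has in their place "T_tool_cam" (4x4, takes a point from camera to tool coordinates, whose origin is the TCP and whose axes are the flange's). Camera axes: x right, y down, z forward; pixel columns grow to the right and rows downward; lengths in m; the calibration is good to about 2 mm. The wrist camera is an equidistant fisheye: a pixel r from the principal point sees the ray r / f radians off the axis. A picture is of the moment at which its call begins: read the wrist's pose just before it.
- ctrl.hand_in(): hands the job in; it is judged then, once.
The state is a dict: "time_s": time; "q": joint angles; "dq": joint speeds; "joint_efforts": joint torques, N m; "eef_pos": TCP position; "eef_rot": TCP orientation; "wrist_force": force on the tool from outside, world axes, zero at the start; "torque": the same for the moment, N m; "opening": opening from 0.0 (shut) to 1.0 (fully open); "grasp_force": force on a finger pad.
Only numpy, scipy, OpenCV 4.12 (cv2) and the standard library are available. Lean on these libraries where they do the work, as an engineer would, in place of code of your own. Each camera call takes 0.05 s, during which the arm holds its last target. There are 200 camera calls.

## Task

Cure the waiting pots: leaving the turntable where it stands, set every white pot from the black mat upright on the turntable and press each lid down until it is fully home. Then, with all the pots standing on it, turn the turntable by its upright handle counterclockwise (seen from above) through its whole turn until it meets its stop. Last, move all the pots to the rimmed steel tray, standing upright with lids still fully home; leave the turntable at its stop and do not disturb the other things on the bench.

Things in the scene. Friction and masses are not known exactly. Their poses are not given: they have to be found in the camera images.
- turntable (a joint): Angle of the round turntable about its upright axis, rad, positive counterclockwise seen from above. It starts between 0 and 0.3 and meets its end stop at 7.0, a little more than a full turn on; stiff enough to stay where it is left (2 to 4 N at the handle turns it).
- turntable_top (a point): Centre of the turntable's upper surface, on the turning axis, 30 mm above the bench; z up, axes turn with the disc. The aluminium disc has 230 mm inside diameter, with a rim 5 mm thick standing 6 mm above the surface. A grey curing lamp 85 mm tall stands fixed just outside the disc, on the side away from the robot, its inner face 142 mm from the axis.
- handle_top (a point): Top end of the turntable's upright handle, a round black grip 24 mm across and 65 mm tall (its top 142 mm above the bench) that spins freely on a steel post, which is fixed to the disc 100 mm from the axis. The disc is turned by it.
- mat: Flat black rubber mat 280 x 260 x 3 mm fixed on the bench, where the pots wait. Origin: centre of its underside, x along the 280 mm side.
- tray: Rimmed steel tray 240 x 270 mm fixed on the bench, floor 5 mm thick, rim 14 mm high and 5 mm thick. Origin: centre of its underside; x along the 240 mm side, y along the 270 mm side.
- pot1: White round curing pot, 60 mm across, body 50 mm tall, about 0.2 kg, with a push-fit grey lid. Origin: centre of its underside, z up through the lid. None if absent.
- lid1 (a joint): How far the lid of pot1 is pressed in, m: about 0 to 0.003 when proud, 0.008 when fully home. The lid moves along the pot's axis at about 6 N and stays; its flat top (8 mm thick, 58 mm across) is at 66 mm above the pot's underside at 0 and 58 mm when home.
- pot2: White round curing pot, 60 mm across, body 50 mm tall, about 0.2 kg, with a push-fit grey lid. Origin: centre of its underside, z up through the lid. None if absent.
- lid2 (a joint): How far the lid of pot2 is pressed in, m: about 0 to 0.003 when proud, 0.008 when fully home. The lid moves along the pot's axis at about 6 N and stays; its flat top (8 mm thick, 58 mm across) is at 66 mm above the pot's underside at 0 and 58 mm when home.
- pot3: White round curing pot, 60 mm across, body 50 mm tall, about 0.2 kg, with a push-fit grey lid. Origin: centre of its underside, z up through the lid. None if absent.
- lid3 (a joint): How far the lid of pot3 is pressed in, m: about 0 to 0.003 when proud, 0.008 when fully home. The lid moves along the pot's axis at about 6 N and stays; its flat top (8 mm thick, 58 mm across) is at 66 mm above the pot's underside at 0 and 58 mm when home.
- pot4: White round curing pot, 60 mm across, body 50 mm tall, about 0.2 kg, with a push-fit grey lid. Origin: centre of its underside, z up through the lid. None if absent.
- lid4 (a joint): How far the lid of pot4 is pressed in, m: about 0 to 0.003 when proud, 0.008 when fully home. The lid moves along the pot's axis at about 6 N and stays; its flat top (8 mm thick, 58 mm across) is at 66 mm above the pot's underside at 0 and 58 mm when home.
- cast: Bystander: pale plaster dental cast, 60 x 62 mm and 36 mm tall, on the far edge of the mat. Origin: centre of its underside.
- cast2: Bystander: reddish dental cast, 60 x 62 mm and 36 mm tall. Origin: centre of its underside.
- bowl: Bystander: green mixing bowl, 110 mm across, 60 mm tall. Origin: centre of its underside.
- spatula: Bystander: spatula 180 mm long lying on the bench between robot and turntable. Origin: about its middle.
- liquid: Bystander: brown glass bottle, 60 mm across, 130 mm tall. Origin: centre of its underside.
- tin: Bystander: white jar, 80 mm across, 90 mm tall. Origin: centre of its underside.
Mind the look-alikes: they are no part of the job. What is shaped like the pot4 but turquoise or yellow is not meant. Leave any blue look-alike of the pot3 alone.

How it is judged:
By the outcome, as a careful person would: the job done as asked, in the order asked, and still so for the second after the job is handed in, with the robot touching nothing.
Of pot1, pot2, pot3, pot4 only 2 to 4 are there at a start; the rules pass over those that are not, and their reading is None.
At some moment in a run one of pot1, pot2, pot3, pot4 may be knocked a few centimetres aside while the robot is not near it.
It also fails if it takes over 210 s, if anything falls off the work surface, if the arm or the gripper's body presses on something with over 40 N, if the wrist force passes 120 N, or if a joint passes its speed limit or range.

## Working session

There is one attempt and no reset: what is moved stays moved. The work goes in short steps, Python scripts to look and compute and a shell command to move; the robot and the scene stay as the last step left them, time stands still between calls to the robot, and variables do not carry over. Pictures are saved under pics/ and viewed, at most 14 in all, crops included, and the job is handed in when it is done.

```bash
ls; mkdir -p pics; python3 - <<'E'
from bench import ctrl
import cv2,numpy as np
o=ctrl.get_obs();print(o)
for n in ("scene","side","wrist"):
    c=ctrl.camera(n);np.savez(f"{n}0.npz",**c)
    print(n,{k:v.round(3).tolist() for k,v in c.items() if k not in("color","range_z")})
    cv2.imwrite(f"pics/{n}0.png",c["color"][:,:,::-1])
E
```

```text
pics
{'time_s': 0.0, 'q': array([-1.49633553e+00,  1.81528724e-01,  1.60800198e+00, -3.23591934e-05,
        1.35382781e+00, -2.06275175e-01]), 'dq': array([ 2.04710088e-04,  2.70411427e-05, -1.45791775e-03, -1.48349064e-03,
       -2.45063309e-04,  8.78713657e-04]), 'joint_efforts': array([-1.25733950e-03, -4.44878018e+01, -3.51334226e+01, -4.47968114e-04,
        9.23057698e-03, -8.64727703e-07]), 'eef_pos': array([ 0.15929059, -0.55192805,  0.23839399]), 'eef_rot': array([-8.82052996e-04,  9.90163704e-01,  1.39910899e-01,  4.23864042e-05]), 'wrist_force': array([ 0.30320008, -0.53851537, -0.65653534]), 'torque': array([0.02380966, 0.02219371, 0.02922254]), 'grasp_force': 0.0, 'opening': 1.0044131898446882}
scene {'K': [[527.841, 0.0, 272.954], [0.0, 527.841, 218.532], [0.0, 0.0, 1.0]], 'pose': [[0.391, 0.797, -0.46, 1.266], [0.92, -0.342, 0.19, -0.329], [-0.006, -0.497, -0.868, 1.538], [0.0, 0.0, 0.0, 1.0]]}
side {'K': [[421.336, 0.0, 273.873], [0.0, 421.336, 218.972], [0.0, 0.0, 1.0]], 'pose': [[-0.909, -0.302, 0.288, 0.098], [-0.418, 0.67, -0.614, 0.933], [-0.007, -0.678, -0.735, 1.229], [0.0, 0.0, 0.0, 1.0]]}
wrist {'K': [[325.192, 0.0, 277.779], [0.0, 325.192, 207.625], [0.0, 0.0, 1.0]], 'T_tool_cam': [[0.001, -0.964, -0.267, 0.067], [1.0, 0.001, -0.0, 0.0], [0.0, -0.267, 0.964, -0.135], [0.0, 0.0, 0.0, 1.0]]}
```

View pics/scene0.png

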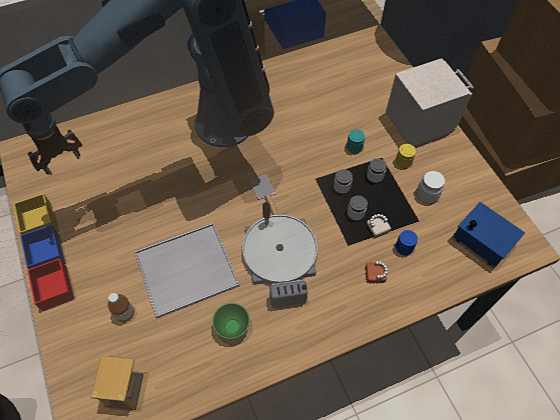

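View pics/side0.png

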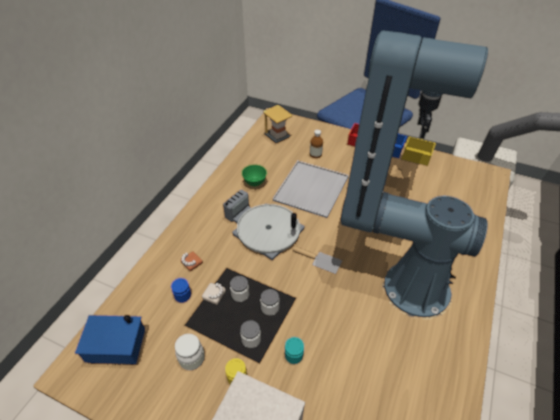

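Scene view: three white pots with grey lids stand on the black mat at about (343,182), (376,171) and (357,208). What could be mistaken for them: teal (356,141), yellow (406,155), blue (407,242) and the white jar (432,187), all off the mat, plus the pale cast (377,224) on the mat's edge. The turntable is at (280,248), its handle at (267,212), and the tray at (188,268).

```bash
cat > h.py <<'E'
import numpy as np,cv2
from bench import ctrl
from scipy.spatial.transform import Rotation as R
def cam(n): return ctrl.camera(n)
def cloud(c):
    K=c["K"];z=c["range_z"];v,u=np.mgrid[:z.shape[0],:z.shape[1]]
    p=np.stack([(u-K[0,2])/K[0,0]*z,(v-K[1,2])/K[1,1]*z,z],-1)
    return p@c["pose"][:3,:3].T+c["pose"][:3,3]
def px2plane(c,uv,h):
    d=c["pose"][:3,:3]@np.linalg.inv(c["K"])@np.array([uv[0],uv[1],1.]);o=c["pose"][:3,3]
    return o+d*(h-o[2])/d[2]
def proj(c,p):
    q=c["pose"][:3,:3].T@(np.asarray(p)-c["pose"][:3,3]);q=c["K"]@q;return q[:2]/q[2]
def tri(c1,a,c2,b):
    o1,o2=c1["pose"][:3,3],c2["pose"][:3,3]
    d1=px2plane(c1,a,0)-o1;d2=px2plane(c2,b,0)-o2
    s=np.linalg.lstsq(np.stack([d1,-d2],1),o2-o1,rcond=None)[0]
    p,q=o1+s[0]*d1,o2+s[1]*d2
    return (p+q)/2,np.linalg.norm(p-q)
def towards(x,y,o=None):
    """shift in tool x,y (share of 20cm) from present TCP to world x,y"""
    o=o or ctrl.get_obs();r=R.from_quat(np.roll(o["eef_rot"],-1))
    return r,r.inv()
E
python3 - <<'E'
from h import *
S=np.load("scene0.npz");D=np.load("side0.npz")
for n,c in(("scene",S),("side",D)):
    P=cloud(c);z=P[...,2]
    print(n,"bench z",np.median(z[(P[...,0]>.3)&(P[...,0]<.8)&(abs(P[...,1])<.5)&(z<.02)]))
    m=((z>.02)&(z<.16)&(P[...,0]>.25)&(P[...,0]<1.05)&(P[...,1]>-.45)&(P[...,1]<.65)).astype(np.uint8)
    k,l,st,ce=cv2.connectedComponentsWithStats(m)
    for i in range(1,k):
        if st[i,4]<40: continue
        q=P[l==i];zt=np.percentile(q[:,2],95);t=q[q[:,2]>zt-.008]
        lo,hi=np.percentile(t[:,:2],[2,98],axis=0)
        print(ce[i].round(),st[i,4],"ztop",zt.round(3),"mid",((lo+hi)/2).round(3),"ext",(hi-lo).round(3),"rgb",np.median(c["color"][l==i],0))
    print([(k2,P[v,u].round(3)) for k2,(u,v) in {"disc":(280,235),"hand":(267,205)}.items()] if n=="scene" else "")
E
python3 - <<'E'
import cv2
a=cv2.imread('pics/scene0.png')
cv2.imwrite('pics/crop1.png',cv2.resize(a[130:320,100:460],(800,422),interpolation=cv2.INTER_CUBIC))
E
```

```text
scene bench z 0.0021489465144148845
[412. 122.] 1028 ztop 0.153 mid [0.315 0.609] ext [0.118 0.07 ] rgb [64. 61. 59.]
[355. 139.] 304 ztop 0.071 mid [0.293 0.393] ext [0.053 0.052] rgb [ 49.  115.5 106.5]
[405. 154.] 322 ztop 0.072 mid [0.418 0.525] ext [0.052 0.049] rgb [160.5 143.   60. ]
[376. 169.] 330 ztop 0.074 mid [0.434 0.4  ] ext [0.051 0.051] rgb [85. 85. 84.]
[342. 180.] 331 ztop 0.073 mid [0.428 0.274] ext [0.053 0.051] rgb [89. 87. 90.]
[430. 186.] 628 ztop 0.095 mid [0.571 0.53 ] ext [0.064 0.061] rgb [108.  104.   97.5]
[357. 206.] 351 ztop 0.075 mid [0.542 0.27 ] ext [0.05  0.053] rgb [91. 89. 91.]
[280. 254.] 5088 ztop 0.087 mid [ 0.615 -0.065] ext [0.291 0.098] rgb [172. 173. 170.]
[485. 234.] 2264 ztop 0.095 mid [0.802 0.586] ext [0.169 0.121] rgb [ 41.  71. 118.]
[378. 224.] 318 ztop 0.042 mid [0.605 0.31 ] ext [0.033 0.054] rgb [196. 183. 171.]
[406. 241.] 374 ztop 0.072 mid [0.718 0.354] ext [0.052 0.053] rgb [ 39.5  74.  150. ]
[376. 271.] 301 ztop 0.039 mid [0.767 0.233] ext [0.054 0.042] rgb [158.  92.  66.]
[230. 318.] 644 ztop 0.063 mid [ 0.748 -0.253] ext 
[... 556 characters left out ...]
52] rgb [ 43.  89. 156.]
[239. 287.] 352 ztop 0.074 mid [0.541 0.271] ext [0.051 0.053] rgb [115. 113. 111.]
[213. 292.] 287 ztop 0.041 mid [0.603 0.312] ext [0.033 0.054] rgb [194. 183. 172.]
[269. 300.] 363 ztop 0.072 mid [0.427 0.276] ext [0.051 0.053] rgb [116. 113. 112.]
[115. 336.] 2396 ztop 0.094 mid [0.797 0.587] ext [0.167 0.118] rgb [ 51.  90. 139.]
[250. 332.] 406 ztop 0.072 mid [0.432 0.403] ext [0.051 0.053] rgb [115. 114. 112.]
[189. 350.] 794 ztop 0.094 mid [0.569 0.533] ext [0.063 0.061] rgb [196.  188.5 177. ]
[294. 348.] 417 ztop 0.071 mid [0.29  0.395] ext [0.051 0.052] rgb [ 53. 157. 149.]
[234. 368.] 334 ztop 0.071 mid [0.417 0.527] ext [0.05  0.051] rgb [208. 190.  71.]
```

View pics/crop1.png

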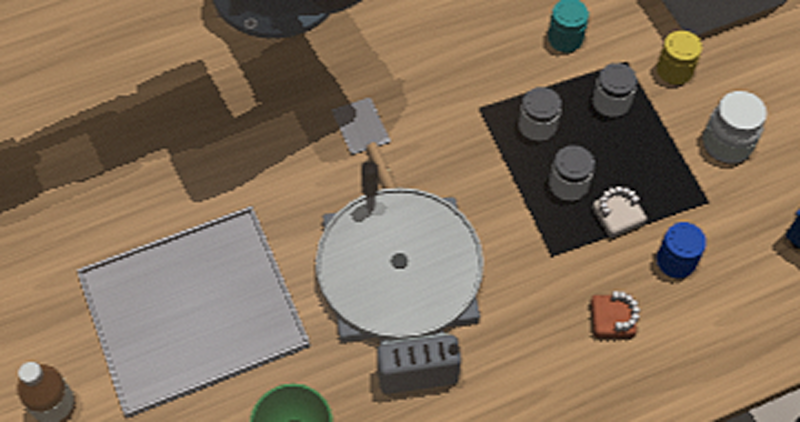

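The crop confirms the choice: three grey-lidded white pots on the mat, at crop (540,113), (614,90) and (572,173). Next I measure the disc axis, handle and tray.

```bash
python3 - <<'E'
from h import *
S=np.load("scene0.npz");D=np.load("side0.npz")
hub=[]
for n,c in(("scene",S),("side",D)):
    P=cloud(c);x,y,z=P[...,0],P[...,1],P[...,2]
    # disc: rim+surface outline, z 0.028..0.045
    near=(np.hypot(x-.6,y+.02)<.17)
    m=(near&(z>.027)&(z<.046)&(c["color"].mean(-1)>95)).astype(np.uint8)
    k,l,st,ce=cv2.connectedComponentsWithStats(m);i=1+st[1:,4].argmax()
    q=P[l==i][:,:2].astype(np.float32);hull=cv2.convexHull(q)[:,0]
    A=np.c_[2*hull,np.ones(len(hull))];s=np.linalg.lstsq(A,(hull**2).sum(1),rcond=None)[0]
    print(n,"disc fit",s[:2],np.sqrt(s[2]+s[:2]@s[:2]))
    # hub: dark blob in disc
    u0,v0=proj(c,[s[0],s[1],.03]);g=c["color"].mean(-1);w=np.zeros_like(g,bool);w[int(v0)-10:int(v0)+11,int(u0)-10:int(u0)+11]=1
    vv,uu=np.nonzero(w&(g<110));h=(uu.mean(),vv.mean());hub.append(h);print(" hub px",h,px2plane(c,h,.03).round(4))
    t=P[near&(z>.1)&(z<.2)];print(" handle pts",len(t),t[:,:2].min(0),t[:,:2].max(0),"top",np.percentile(t[:,2],97), "top mid",t[t[:,2]>np.percentile(t[:,2],97)-.012].mean(0))
    # tray
    r=(x>.4)&(x<.85)&(y<-.12)&(y>-.5);m=(r&(z>.008)&(z<.03)&(c["color"].std(-1)<12)).astype(np.uint8)
    m2=(r&(c["color"].astype(int).max(-1)-c["color"].min(-1)<25)&(c["color"].mean(-1)>90)&(z<.03)).astype(np.uint8)
    k,l,st,ce=cv2.connectedComponentsWithStats(m2);i=1+st[1:,4].argmax();q=P[l==i]
    print(" tray",ce[i],cv2.minAreaRect(q[:,:2].astype(np.float32)),"floor",np.median(q[:,2]))
print("hub tri",tri(S,hub[0],D,hub[1]))
E
```

```text
scene disc fit [ 0.57302676 -0.02252349] 0.11932510038361652
 hub px (np.float64(279.325), np.float64(247.025)) [ 0.572  -0.0208  0.03  ]
 handle pts 91 [ 0.45752666 -0.03860357] [ 0.48668805 -0.01431959] top 0.14453612565311394 top mid [ 0.4737511  -0.02625796  0.14067569]
 tray [185.81439259 270.22176701] ((0.517322838306427, -0.3174096941947937), (0.2721621096134186, 0.23544366657733917), 89.7804946899414) floor 0.006071746821533219
side disc fit [ 0.57238162 -0.02259054] 0.12192840304313211
 hub px (np.float64(268.1666666666667), np.float64(226.91666666666666)) [ 0.5712 -0.0231  0.03  ]
 handle pts 82 [ 0.45996668 -0.03781039] [ 0.48464775 -0.01006134] top 0.146477938565712 top mid [ 0.47222008 -0.02414911  0.14192432]
 tray [309.84809603 188.23758278] ((0.5161120295524597, -0.3178381323814392), (0.2799047529697418, 0.23273314535617828), 89.7016372680664) floor 0.007000548878706048
hub tri (array([ 0.57151159, -0.02161975,  0.03088623]), np.float64(0.0020184554878838767))
```

```bash
python3 -m handwheel '[[[0.1,-0.2,0,0.1],[0.4,-0.4,0,0.187],[0.7,-0.6,0,0.187],[1,-0.9,0,0.187],[1,-1,0,0.187],[1,-1,0,0.187],[1,-1,0,0.187]]]' 85; python3 -c "
from h import *
o=ctrl.get_obs();print(o['q'].round(3),o['eef_rot'].round(4))"
```

```text
time_s: 1.02
eef_pos: [0.2962, -0.3052, 0.2395]
eef_rot: [0.0, 1.0, 0.001, 0.0]
wrist_force: [0.0, -0.4, -0.4]
opening: 0.996
grasp_force: 0.0
[-1.081 -0.173  1.962 -0.     1.352  0.489] [5.e-04 1.e+00 5.e-04 1.e-04]
```

```bash
python3 -m handwheel '[[[0.3,-0.3,0,0],[0.5,-0.6,0.1,0],[0.67,-0.9,0.2,0],[0.67,-1,0.2,0],[0.67,-1,0.2,0]]]' ; python3 -m handwheel '[[[0,-0.3,0,0],[0,-0.6,0,0],[0,-0.9,0,0],[0,-1,0,0]]]'; python3 -m handwheel '[[[0,-0.3,0,0],[0,-0.6,0,0],[0,-0.8,0,0],[0,-0.9,0,0],[0,-0.9,0,0],[0,-0.9,0,0]]]'
python3 - <<'E'
from h import *
o=ctrl.get_obs();print(o['eef_pos'],o['q'].round(2))
c=cam("wrist");cv2.imwrite("pics/w1.png",c["color"][:,:,::-1])
E
```

```text
time_s: 1.65
eef_pos: [0.4305, -0.1023, 0.198]
eef_rot: [-0.001, 1.0, 0.002, -0.001]
wrist_force: [-0.0, 0.1, 0.2]
opening: 0.996
grasp_force: 0.0
time_s: 2.15
eef_pos: [0.4307, 0.0959, 0.1996]
eef_rot: [0.0, 1.0, 0.0, 0.0]
wrist_force: [0.3, 0.2, 0.1]
opening: 0.997
grasp_force: 0.0
time_s: 2.9
eef_pos: [0.4309, 0.2736, 0.1991]
eef_rot: [0.0, 1.0, -0.001, -0.0]
wrist_force: [-0.5, -0.0, -0.1]
opening: 0.998
grasp_force: 0.0
[0.43089382 0.27355275 0.19913355] [ 0.33  0.08  1.81 -0.    1.26  1.91]
```

View pics/w1.png

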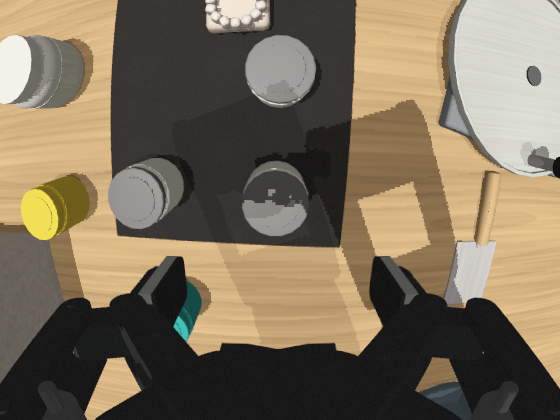

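The wrist view shows the first pot at (275,198), on the fingers' centre line (column about 278). Lids B (138,190) and C (280,70) and the cast (238,15) are clear of the fingers.

```bash
python3 -m handwheel '[[[0,0,0.3,0],[0,0,0.55,0],[0,0,0.75,0],[0,0,0.87,0],[0,0,0.87,0],[0,0,0.87,0]]]' ; python3 -m handwheel '[[[0,0,0,0],[0,0,0,0],[0,0,0,0],[0,0,0,0],[0,0,0,0],[0,0,0,0]]]' 40; python3 -m handwheel '[[[0,0,-0.15,0],[0,0,-0.3,0],[0,0,-0.5,0],[0,0,-0.5,0]]]'
```

```text
time_s: 3.7
eef_pos: [0.4311, 0.2748, 0.0264]
eef_rot: [-0.0, 1.0, -0.0, 0.001]
wrist_force: [0.8, 0.8, 0.9]
opening: 0.998
grasp_force: 0.0
time_s: 4.45
eef_pos: [0.4312, 0.2756, 0.0271]
eef_rot: [-0.0, 1.0, 0.0, 0.001]
wrist_force: [-1.4, -1.3, 7.6]
opening: 0.691
grasp_force: 63.6
time_s: 4.95
eef_pos: [0.4324, 0.2761, 0.129]
eef_rot: [-0.001, 1.0, 0.0, 0.004]
wrist_force: [1.0, -0.9, -2.1]
opening: 0.688
grasp_force: 65.6
```

```bash
python3 -m handwheel '[[[0.15,0.2,0,0],[0.3,0.4,0,0],[0.45,0.6,0,0],[0.6,0.8,0,0],[0.7,0.95,0,0],[0.7,1,0,0],[0.7,1,0,0]]]' ; python3 -m handwheel '[[[0,0.14,0,0],[0,0.14,0.1,0],[0,0.14,0.2,0],[0,0.14,0.3,0],[0,0.14,0.34,0],[0,0.14,0.34,0]]]'
python3 - <<'E'
from h import *
c=cam("side");print(ctrl.get_obs()["wrist_force"]);cv2.imwrite("pics/s2.png",cv2.resize(c["color"][130:340,170:400,::-1],None,fx=2.6,fy=2.6))
E
```

```text
time_s: 5.82
eef_pos: [0.5687, 0.075, 0.124]
eef_rot: [-0.0, 1.0, -0.0, -0.001]
wrist_force: [-0.2, 0.6, -2.3]
opening: 0.685
grasp_force: 65.6
time_s: 6.58
eef_pos: [0.5691, 0.0481, 0.0568]
eef_rot: [-0.0, 1.0, 0.001, -0.001]
wrist_force: [0.6, 0.2, -1.6]
opening: 0.687
grasp_force: 65.7
[ 0.81941081 -0.42227716 -1.13751958]
```

View pics/s2.png

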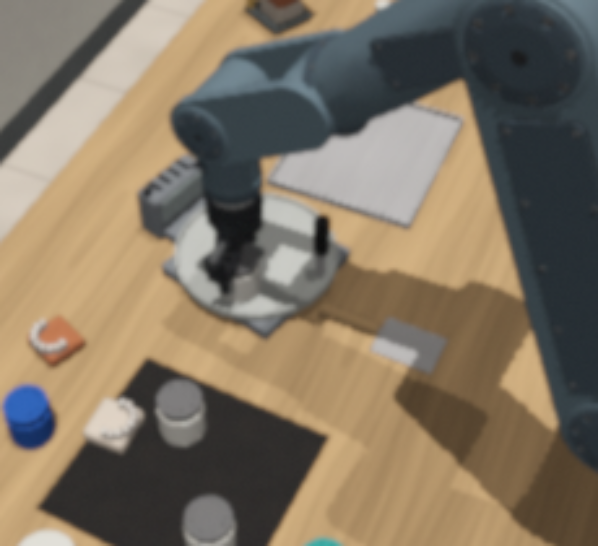

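The pot hangs upright in the jaws over the disc at about (240,280), clear of the lamp (175,200) and handle (322,235). I'll set it down, release it and press the lid.

```bash
python3 -m handwheel '[[[0,0,0.008,0],[0,0,0.016,0],[0,0,0.016,0]]]'; python3 -m handwheel '[[[0,0,0,0],[0,0,0,0],[0,0,0,0],[0,0,0,0]]]' 85;  python3 -m handwheel '[[[0,0,-0.1,0],[0,0,-0.25,0],[0,0,-0.32,0],[0,0,-0.32,0]]]'; python3 -m handwheel '[[[0,0,0,0],[0,0,0,0],[0,0,0,0],[0,0,0,0],[0,0,0,0],[0,0,0,0],[0,0,0,0]]]' 0
python3 -m handwheel '[[[0,0,0.03,0],[0,0,0.06,0],[0,0,0.06,0]]]'
```

```text
time_s: 7.0
eef_pos: [0.5701, 0.0472, 0.0543]
eef_rot: [0.0, 1.0, 0.0, 0.0]
wrist_force: [1.1, 0.3, -1.9]
opening: 0.68
grasp_force: 65.7
time_s: 7.5
eef_pos: [0.5701, 0.0472, 0.0542]
eef_rot: [0.0, 1.0, 0.0, 0.0]
wrist_force: [-0.7, -0.5, -1.1]
opening: 0.995
grasp_force: 0.0
time_s: 8.0
eef_pos: [0.5711, 0.0471, 0.1199]
eef_rot: [0.0, 1.0, 0.0, 0.002]
wrist_force: [-0.3, -0.2, 0.1]
opening: 0.998
grasp_force: 0.0
time_s: 8.88
eef_pos: [0.57, 0.0472, 0.1181]
eef_rot: [-0.0, 1.0, 0.0, 0.0]
wrist_force: [0.0, 0.2, -1.0]
opening: -0.001
grasp_force: 0.0
time_s: 9.25
eef_pos: [0.5693, 0.0473, 0.1051]
eef_rot: [-0.0, 1.0, 0.0, -0.001]
wrist_force: [0.7, 0.7, 0.1]
opening: -0.0
grasp_force: 0.0
```

```bash
python3 -m handwheel '[[[0,0,0.015,0],[0,0,0.03,0],[0,0,0.03,0]]]'; python3 -m handwheel '[[[0,0,0.008,0],[0,0,0.016,0],[0,0,0.016,0]]]';python3 -m handwheel '[[[0,0,0.005,0],[0,0,0.005,0]]]'
```

```text
time_s: 9.62
eef_pos: [0.5702, 0.0472, 0.1003]
eef_rot: [0.0, 1.0, 0.0, 0.0]
wrist_force: [0.1, -0.4, 2.5]
opening: -0.002
grasp_force: 0.9
time_s: 10.0
eef_pos: [0.5702, 0.0472, 0.0973]
eef_rot: [0.0, 1.0, 0.0, 0.0]
wrist_force: [-1.0, 0.5, 5.0]
opening: 0.0
grasp_force: 2.3
time_s: 10.25
eef_pos: [0.5702, 0.0471, 0.0963]
eef_rot: [0.0, 1.0, 0.0, 0.0]
wrist_force: [-1.0, 0.0, 4.8]
opening: -0.005
grasp_force: 2.5
```

```bash
for i in 1; do python3 -m handwheel '[[[0,0,0.006,0],[0,0,0.006,0]]]'; done; python3 -m handwheel '[[[0,0,0.006,0],[0,0,0.006,0]]]'; python3 -m handwheel '[[[0,0,0.006,0],[0,0,0.006,0]]]'
```

```text
time_s: 10.5
eef_pos: [0.5707, 0.0472, 0.096]
eef_rot: [0.0, 1.0, 0.0, 0.001]
wrist_force: [-2.0, 0.3, 9.2]
opening: 0.002
grasp_force: 4.8
time_s: 10.75
eef_pos: [0.5716, 0.0472, 0.0959]
eef_rot: [0.0, 1.0, 0.0, 0.002]
wrist_force: [-3.2, 0.6, 14.5]
opening: -0.002
grasp_force: 7.5
time_s: 11.0
eef_pos: [0.5726, 0.0472, 0.0958]
eef_rot: [0.0, 1.0, 0.0, 0.003]
wrist_force: [-3.6, 1.4, 19.4]
opening: -0.0
grasp_force: 10.0
```

Lid 1 is home: the tip stopped at z 0.088 while the force rose to 19 N. I rise, open the jaws and re-measure the mat.

```bash
cat > look.py <<'E'
from h import *
import sys
def pots():
    out=[]
    for n in ("scene","side"):
        c=cam(n);P=cloud(c);x,y,z=P[...,0],P[...,1],P[...,2]
        C=c["color"].astype(int);grey=(C.max(-1)-C.min(-1)<40)
        m=((z>.05)&(z<.115)&grey&(x>.34)&(x<.70)&(y>-.46)&(y<.46)).astype(np.uint8)
        k,l,st,ce=cv2.connectedComponentsWithStats(m)
        for i in range(1,k):
            if st[i,4]<80: continue
            q=P[l==i];zt=np.percentile(q[:,2],95);t=q[q[:,2]>zt-.008];lo,hi=np.percentile(t[:,:2],[2,98],axis=0)
            print(n,ce[i].round(),st[i,4],"top",zt.round(4),"xy",((lo+hi)/2).round(4),"ext",(hi-lo).round(3))
        cv2.imwrite(f"pics/{n}_{ctrl.get_obs()['time_s']:.1f}.png",c["color"][:,:,::-1])
pots();o=ctrl.get_obs();print("tcp",o["eef_pos"].round(4))
E
python3 -m handwheel '[[[0,0,-0.1,0],[0,0,-0.3,0],[0,-0.2,-0.53,0],[-0.1,-0.5,-0.53,0],[-0.145,-0.8,-0.53,0],[-0.145,-1,-0.53,0],[-0.145,-1,-0.53,0]]]' 85; python3 look.py
```

```text
time_s: 11.88
eef_pos: [0.5402, 0.2498, 0.1979]
eef_rot: [-0.0, 1.0, 0.002, -0.0]
wrist_force: [-0.5, -0.3, -0.2]
opening: 0.997
grasp_force: 0.0
scene [357. 204.] 261 top 0.0754 xy [0.5433 0.2698] ext [0.052 0.051]
scene [299. 233.] 344 top 0.0946 xy [0.5702 0.0451] ext [0.052 0.052]
side [260. 233.] 264 top 0.0931 xy [0.5688 0.0482] ext [0.052 0.053]
side [238. 284.] 264 top 0.074 xy [0.5405 0.2712] ext [0.052 0.053]
side [249. 330.] 317 top 0.0729 xy [0.4329 0.4028] ext [0.052 0.052]
tcp [0.5407 0.2471 0.1978]
```

```bash
python3 -m handwheel '[[[0,-0.117,0,0],[0,-0.117,0.1,0],[0,-0.117,0.35,0],[0,-0.117,0.6,0],[0,-0.117,0.8,0],[0,-0.117,0.865,0],[0,-0.117,0.865,0]]]' ; python3 -m handwheel '[[[0,0,0,0],[0,0,0,0],[0,0,0,0],[0,0,0,0],[0,0,0,0],[0,0,0,0]]]' 40; python3 -m handwheel '[[[0,0,-0.15,0],[0,0,-0.3,0],[0,0,-0.6,0],[0,0,-0.65,0],[0,0,-0.65,0]]]'
```

```text
time_s: 12.85
eef_pos: [0.5405, 0.2694, 0.0244]
eef_rot: [0.0, 1.0, -0.0, -0.001]
wrist_force: [1.8, 0.2, 0.6]
opening: 0.995
grasp_force: 0.0
time_s: 13.6
eef_pos: [0.5429, 0.2711, 0.0278]
eef_rot: [-0.0, 1.0, 0.0, 0.002]
wrist_force: [-0.1, -0.2, 6.4]
opening: 0.69
grasp_force: 65.0
time_s: 14.22
eef_pos: [0.5411, 0.2707, 0.156]
eef_rot: [-0.0, 1.0, 0.0, 0.001]
wrist_force: [0.6, 0.1, -2.8]
opening: 0.686
grasp_force: 65.6
```

```bash
python3 -m handwheel '[[[0.15,0.2,0,0],[0.3,0.4,0,0],[0.45,0.6,0,0],[0.505,0.8,0,0],[0.505,0.95,0,0],[0.505,1,0,0]]]' ; python3 -m handwheel '[[[0,0.2,0,0],[0,0.4,0,0],[0,0.464,0,0],[0,0.464,0.1,0],[0,0.464,0.3,0],[0,0.464,0.45,0],[0,0.464,0.49,0],[0,0.464,0.49,0]]]'
```

```text
time_s: 14.98
eef_pos: [0.6404, 0.0689, 0.1522]
eef_rot: [-0.0, 1.0, -0.001, -0.002]
wrist_force: [0.4, 0.5, -2.5]
opening: 0.685
grasp_force: 65.6
time_s: 15.98
eef_pos: [0.6409, -0.0201, 0.0561]
eef_rot: [-0.001, 1.0, 0.001, -0.001]
wrist_force: [-0.1, -0.1, -2.6]
opening: 0.685
grasp_force: 65.9
```

```bash
python3 -m handwheel '[[[0,0,0.008,0],[0,0,0.01,0],[0,0,0.01,0]]]'; python3 -m handwheel '[[[0,0,0,0],[0,0,0,0],[0,0,0,0],[0,0,0,0]]]' 85;  python3 -m handwheel '[[[0,0,-0.1,0],[0,0,-0.25,0],[0,0,-0.32,0],[0,0,-0.32,0]]]'; python3 -m handwheel '[[[0,0,0,0],[0,0,0,0],[0,0,0,0],[0,0,0,0],[0,0,0,0],[0,0,0,0],[0,0,0,0]]]' 0
python3 -m handwheel '[[[0,0,0.03,0],[0,0,0.06,0],[0,0,0.075,0],[0,0,0.09,0],[0,0,0.1,0],[0,0,0.1,0]]]'
```

```text
time_s: 16.35
eef_pos: [0.642, -0.022, 0.0552]
eef_rot: [-0.0, 1.0, 0.0, 0.0]
wrist_force: [0.5, -1.7, -2.5]
opening: 0.686
grasp_force: 65.9
time_s: 16.85
eef_pos: [0.6422, -0.0223, 0.0555]
eef_rot: [0.0, 1.0, 0.0, 0.0]
wrist_force: [0.2, 0.4, 0.1]
opening: 0.994
grasp_force: 0.0
time_s: 17.35
eef_pos: [0.6432, -0.0224, 0.1214]
eef_rot: [0.0, 1.0, 0.0, 0.002]
wrist_force: [-0.5, -0.0, -0.5]
opening: 0.996
grasp_force: 0.0
time_s: 18.23
eef_pos: [0.642, -0.0222, 0.1193]
eef_rot: [0.0, 1.0, 0.0, 0.0]
wrist_force: [-1.0, 0.5, 0.7]
opening: 0.004
grasp_force: 0.0
time_s: 18.98
eef_pos: [0.6417, -0.0221, 0.0995]
eef_rot: [-0.0, 1.0, 0.0, -0.0]
wrist_force: [-3.2, 0.4, 3.9]
opening: -0.001
grasp_force: 2.1
```

```bash
python3 -m handwheel '[[[0,0,0.01,0],[0,0,0.018,0],[0,0,0.018,0]]]'; python3 -m handwheel '[[[0,0,0.006,0],[0,0,0.012,0],[0,0,0.012,0]]]'; python3 -m handwheel '[[[0,0,0.005,0],[0,0,0.005,0]]]'
```

```text
time_s: 19.35
eef_pos: [0.6418, -0.0221, 0.0961]
eef_rot: [-0.0, 1.0, 0.0, -0.0]
wrist_force: [-4.5, -0.0, 4.8]
opening: -0.001
grasp_force: 2.8
time_s: 19.73
eef_pos: [0.6422, -0.0222, 0.0961]
eef_rot: [0.0, 1.0, 0.0, 0.0]
wrist_force: [-9.8, 0.8, 19.9]
opening: -0.002
grasp_force: 9.4
time_s: 19.98
eef_pos: [0.6423, -0.0222, 0.096]
eef_rot: [0.0, 1.0, 0.0, 0.0]
wrist_force: [-12.5, 2.1, 24.3]
opening: -0.005
grasp_force: 12.2
```

```bash
python3 -m handwheel '[[[0,0,-0.1,0],[0,0,-0.3,0],[-0.2,-0.2,-0.54,0],[-0.4,-0.5,-0.54,0],[-0.6,-0.8,-0.54,0],[-0.8,-1,-0.54,0],[-1,-1,-0.54,0],[-1,-1,-0.54,0]]]' 85; python3 -m handwheel '[[[0,-0.3,0,0],[0,-0.6,0,0],[0,-0.9,0,0],[0,-1,0,0],[0,-1,0,0]]]';python3 look.py
```

```text
time_s: 20.98
eef_pos: [0.4385, 0.1793, 0.1999]
eef_rot: [-0.0, 1.0, 0.002, -0.001]
wrist_force: [0.7, -0.8, 0.3]
opening: 0.992
grasp_force: 0.0
time_s: 21.6
eef_pos: [0.4424, 0.3783, 0.2001]
eef_rot: [0.0, 1.0, 0.001, 0.0]
wrist_force: [-0.2, -0.3, -0.0]
opening: 0.993
grasp_force: 0.0
scene [377. 166.] 235 top 0.0744 xy [0.4346 0.4008] ext [0.054 0.051]
scene [294. 230.] 338 top 0.0935 xy [0.5544 0.038 ] ext [0.052 0.052]
scene [288. 260.] 355 top 0.0934 xy [ 0.6424 -0.0226] ext [0.052 0.051]
side [249. 330.] 318 top 0.0728 xy [0.433  0.4029] ext [0.051 0.052]
tcp [0.4424 0.3765 0.2   ]
```

Pot 1 has shifted on the disc by about 18 mm, to (0.554, 0.038), with its top height unchanged. It is still well placed, so I carry on with the third pot.

```bash
python3 -m handwheel '[[[-0.045,-0.12,0,0],[-0.045,-0.12,0.1,0],[-0.045,-0.12,0.35,0],[-0.045,-0.12,0.6,0],[-0.045,-0.12,0.8,0],[-0.045,-0.12,0.86,0],[-0.045,-0.12,0.86,0]]]' ; python3 -m handwheel '[[[0,0,0,0],[0,0,0,0],[0,0,0,0],[0,0,0,0],[0,0,0,0],[0,0,0,0]]]' 40; python3 -m handwheel '[[[0,0,-0.15,0],[0,0,-0.3,0],[0,0,-0.6,0],[0,0,-0.8,0],[0,0,-0.8,0]]]'
python3 - <<'E'
from h import *
for n in("scene","side"):
    c=cam(n);P=cloud(c);x,y,z=np.moveaxis(P,-1,0);t=P[(np.hypot(x-.572,y+.022)<.15)&(z>.115)&(z<.16)&(c["color"].mean(-1)<70)]
    print(n,len(t),t.mean(0) if len(t) else 0)
E
```

```text
time_s: 22.58
eef_pos: [0.4334, 0.4008, 0.0285]
eef_rot: [0.0, 1.0, -0.001, -0.0]
wrist_force: [1.0, -0.1, 1.3]
opening: 0.995
grasp_force: 0.0
time_s: 23.32
eef_pos: [0.4347, 0.4028, 0.031]
eef_rot: [-0.001, 1.0, 0.0, 0.002]
wrist_force: [-0.1, -0.2, 5.8]
opening: 0.679
grasp_force: 64.7
time_s: 23.95
eef_pos: [0.4352, 0.4033, 0.1935]
eef_rot: [-0.002, 1.0, 0.0, 0.004]
wrist_force: [0.0, 0.8, -2.7]
opening: 0.681
grasp_force: 65.8
scene 66 [ 0.47792084 -0.02280475  0.13534052]
side 16 [ 0.46768115 -0.01473547  0.13050157]
```

```bash
python3 -m handwheel '[[[0.2,0.2,0,0],[0.4,0.4,0,0],[0.6,0.6,0,0],[0.69,0.8,0,0],[0.69,1,0,0],[0.69,1,0,0]]]' ; python3 -m handwheel '[[[0,0.25,0,0],[0,0.5,0,0],[0,0.75,0,0],[0,1,0,0],[0,1,0,0]]]';python3 -m handwheel '[[[0,0.2,0,0],[0,0.4,0,0],[0,0.475,0,0],[0,0.475,0.2,0],[0,0.475,0.4,0],[0,0.475,0.6,0],[0,0.475,0.66,0],[0,0.475,0.66,0]]]'
```

```text
time_s: 24.8
eef_pos: [0.5697, 0.1987, 0.1852]
eef_rot: [0.001, 1.0, -0.002, -0.003]
wrist_force: [-0.2, 0.4, -2.6]
opening: 0.684
grasp_force: 65.9
time_s: 25.42
eef_pos: [0.5701, -0.0006, 0.1864]
eef_rot: [-0.0, 1.0, -0.002, -0.001]
wrist_force: [0.2, 0.9, -2.7]
opening: 0.688
grasp_force: 66.3
time_s: 26.42
eef_pos: [0.5725, -0.0915, 0.058]
eef_rot: [-0.0, 1.0, 0.001, 0.001]
wrist_force: [-1.3, 2.3, 7.1]
opening: 0.686
grasp_force: 67.7
```

```bash
python3 -m handwheel '[[[0,0,0,0],[0,0,0,0],[0,0,0,0],[0,0,0,0]]]' 85;  python3 -m handwheel '[[[0,0,-0.1,0],[0,0,-0.25,0],[0,0,-0.32,0],[0,0,-0.32,0]]]'; python3 -m handwheel '[[[0,0,0,0],[0,0,0,0],[0,0,0,0],[0,0,0,0],[0,0,0,0],[0,0,0,0],[0,0,0,0]]]' 0
python3 -m handwheel '[[[0,0,0.03,0],[0,0,0.06,0],[0,0,0.075,0],[0,0,0.09,0],[0,0,0.1,0],[0,0,0.1,0]]]'
```

```text
time_s: 26.92
eef_pos: [0.5709, -0.0931, 0.0562]
eef_rot: [-0.0, 1.0, 0.0, -0.0]
wrist_force: [0.4, -0.3, -0.3]
opening: 0.992
grasp_force: 0.0
time_s: 27.42
eef_pos: [0.5721, -0.0937, 0.1221]
eef_rot: [0.001, 1.0, 0.0, 0.002]
wrist_force: [-0.6, -0.3, -0.5]
opening: 0.995
grasp_force: 0.0
time_s: 28.3
eef_pos: [0.5711, -0.0932, 0.1203]
eef_rot: [0.0, 1.0, 0.0, 0.0]
wrist_force: [0.4, 0.6, -0.6]
opening: -0.003
grasp_force: 0.0
time_s: 29.05
eef_pos: [0.571, -0.0932, 0.1005]
eef_rot: [-0.0, 1.0, 0.0, -0.0]
wrist_force: [-1.5, 0.8, 2.1]
opening: -0.003
grasp_force: 1.6
```

```bash
python3 -m handwheel '[[[0,0,0.01,0],[0,0,0.02,0],[0,0,0.02,0]]]'; python3 -m handwheel '[[[0,0,0.006,0],[0,0,0.012,0],[0,0,0.012,0]]]'; python3 -m handwheel '[[[0,0,0.005,0],[0,0,0.005,0]]]'
```

```text
time_s: 29.42
eef_pos: [0.5711, -0.0932, 0.0966]
eef_rot: [0.0, 1.0, 0.0, 0.0]
wrist_force: [-1.7, 1.4, 4.7]
opening: 0.001
grasp_force: 2.1
time_s: 29.8
eef_pos: [0.5724, -0.0933, 0.0959]
eef_rot: [0.0, 1.0, 0.0, 0.001]
wrist_force: [-3.5, 2.6, 12.7]
opening: 0.002
grasp_force: 6.6
time_s: 30.05
eef_pos: [0.5731, -0.0934, 0.0959]
eef_rot: [0.0, 1.0, 0.0, 0.002]
wrist_force: [-3.1, 3.7, 18.1]
opening: 0.0
grasp_force: 8.8
```

```bash
python3 -m handwheel '[[[0,0,-0.1,0],[0,0,-0.3,0],[0,0,-0.5,0],[-0.2,0.3,-0.6,0],[-0.5,0.5,-0.6,0],[-0.5,0.8,-0.6,0],[-0.5,0.8,-0.6,0],[-0.5,0.8,-0.6,0]]]' 60; python3 look.py; python3 - <<'E'
from h import *
import glob
c=cam("scene");s=cam("side")
for n,c in(("scene",c),("side",s)):
    P=cloud(c);x,y,z=np.moveaxis(P,-1,0);t=P[(np.hypot(x-.572,y+.022)<.15)&(z>.1)&(z<.16)&(c["color"].mean(-1)<70)]
    print(n,len(t),t.mean(0),t.min(0),t.max(0))
a=cv2.resize(cv2.imread(sorted(glob.glob("pics/scene_3*"))[-1])[150:320,200:420],(580,448),interpolation=cv2.INTER_CUBIC);cv2.imwrite("pics/v5.png",a)
E
```

```text
time_s: 31.05
eef_pos: [0.471, -0.2538, 0.2127]
eef_rot: [-0.0, 1.0, -0.001, 0.0]
wrist_force: [0.5, -0.3, 0.3]
opening: 0.706
grasp_force: 0.0
scene [293. 229.] 341 top 0.0944 xy [0.5505 0.0356] ext [0.05  0.052]
scene [258. 250.] 350 top 0.0937 xy [ 0.5749 -0.0927] ext [0.054 0.051]
scene [289. 259.] 355 top 0.0942 xy [ 0.6427 -0.0181] ext [0.05  0.052]
side [275. 208.] 229 top 0.0932 xy [ 0.5706 -0.0899] ext [0.049 0.054]
side [251. 215.] 244 top 0.0926 xy [ 0.6386 -0.0168] ext [0.052 0.052]
side [267. 233.] 258 top 0.0933 xy [0.5474 0.0366] ext [0.051 0.052]
tcp [ 0.4714 -0.2522  0.2125]
scene 75 [ 0.47921589 -0.03117906  0.13088176] [ 0.46354734 -0.04096653  0.10036535] [ 0.48829955 -0.01868478  0.15267479]
side 45 [ 0.46845276 -0.02325214  0.12833507] [ 0.46025526 -0.03355557  0.10057406] [ 0.47693824 -0.01731517  0.14618639]
```

View pics/v5.png

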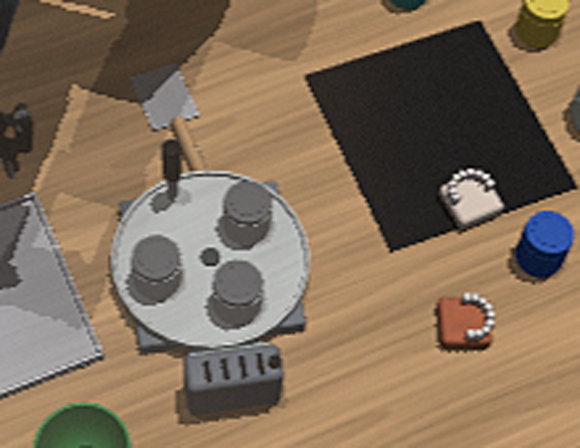

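Three pots now stand on the disc at (247,210), (157,262) and (238,290). The last press turned the disc by about 3°: the handle (171,165) moved roughly 5 mm. I'll grip the handle, ease it back to its start, and then turn.

```bash
python3 -m handwheel '[[[0,-0.3,0,0],[0,-0.6,0,0],[0,-0.9,0,0],[0,-1,0,0],[0,-1,0,0]]]'; python3 -m handwheel '[[[0,-0.12,0,0],[0,-0.12,0.1,0],[0,-0.12,0.3,0],[0,-0.12,0.45,0],[0,-0.12,0.52,0],[0,-0.12,0.52,0],[0,-0.12,0.52,0]]]'; python3 -m handwheel '[[[0,0,0,0],[0,0,0,0],[0,0,0,0],[0,0,0,0],[0,0,0,0],[0,0,0,0]]]' 15
```

```text
time_s: 31.88
eef_pos: [0.471, -0.0507, 0.2129]
eef_rot: [-0.0, 1.0, 0.003, 0.0]
wrist_force: [-0.9, 0.2, 0.4]
opening: 0.7
grasp_force: 0.0
time_s: 32.75
eef_pos: [0.472, -0.0297, 0.11]
eef_rot: [0.0, 1.0, 0.0, 0.001]
wrist_force: [-0.9, -0.6, -0.1]
opening: 0.701
grasp_force: 0.0
time_s: 33.5
eef_pos: [0.4716, -0.0295, 0.1098]
eef_rot: [0.0, 1.0, 0.0, 0.001]
wrist_force: [-1.4, -0.0, 6.2]
opening: 0.263
grasp_force: 58.5
```

```bash
python3 -m handwheel '[[[0,-0.013,0,0],[0,-0.025,0,0],[0,-0.025,0,0],[0,-0.025,0,0]]]'; python3 - <<'E'
from h import *
o=ctrl.get_obs();p=o["eef_pos"];print(p,o["wrist_force"])
f0=np.degrees(np.arctan2(p[1]+.022,p[0]-.572))%360;print(f0,np.hypot(p[0]-.572,p[1]+.022))
for k in range(4):
    a=np.radians(f0+90*k);f=a+np.radians(np.arange(9,91,9))
    print([[round(.5*(np.cos(t)-np.cos(a)),3),round(-.5*(np.sin(t)-np.sin(a)),3),0,0] for t in f])
E
```

```text
time_s: 34.0
eef_pos: [0.4714, -0.0246, 0.1098]
eef_rot: [0.0, 1.0, 0.0, 0.0]
wrist_force: [-3.2, -0.1, 6.6]
opening: 0.266
grasp_force: 58.5
[ 0.47138058 -0.02462995  0.10981644] [-3.16820489 -0.12296566  6.60804687]
181.49723044348775 0.10065378006574435
[[np.float64(0.008), np.float64(0.078), 0, 0], [np.float64(0.029), np.float64(0.154), 0, 0], [np.float64(0.06), np.float64(0.225), 0, 0], [np.float64(0.103), np.float64(0.291), 0, 0], [np.float64(0.156), np.float64(0.35), 0, 0], [np.float64(0.217), np.float64(0.399), 0, 0], [np.float64(0.285), np.float64(0.438), 0, 0], [np.float64(0.358), np.float64(0.466), 0, 0], [np.float64(0.435), np.float64(0.483), 0, 0], [np.float64(0.513), np.float64(0.487), 0, 0]]
[[np.float64(0.078), np.float64(-0.008), 0, 0], [np.float64(0.154), np.float64(-0.029), 0, 0], [np.float64(0.225), np.float64(-0.06), 0, 0], [np.float64(0.291), np.float64(-0.103), 0, 0], [np.float64(0.35), np.float64(-0.156), 0, 0], [np.float64(0.399), np.float64(-0.217), 0, 0], [np.float64(0.438), np.float64(-0.285), 0, 0], [np.float64(0.466), np.float64(-0.358), 0, 0], [np.float
[... 332 characters left out ...]
t64(-0.217), np.float64(-0.399), 0, 0], [np.float64(-0.285), np.float64(-0.438), 0, 0], [np.float64(-0.358), np.float64(-0.466), 0, 0], [np.float64(-0.435), np.float64(-0.483), 0, 0], [np.float64(-0.513), np.float64(-0.487), 0, 0]]
[[np.float64(-0.078), np.float64(0.008), 0, 0], [np.float64(-0.154), np.float64(0.029), 0, 0], [np.float64(-0.225), np.float64(0.06), 0, 0], [np.float64(-0.291), np.float64(0.103), 0, 0], [np.float64(-0.35), np.float64(0.156), 0, 0], [np.float64(-0.399), np.float64(0.217), 0, 0], [np.float64(-0.438), np.float64(0.285), 0, 0], [np.float64(-0.466), np.float64(0.358), 0, 0], [np.float64(-0.483), np.float64(0.435), 0, 0], [np.float64(-0.487), np.float64(0.513), 0, 0]]
```

```bash
python3 -m handwheel '[[[0.008,0.078,0,0],[0.03,0.154,0,0],[0.06,0.225,0,0],[0.103,0.29,0,0],[0.156,0.35,0,0],[0.217,0.4,0,0],[0.285,0.438,0,0],[0.358,0.466,0,0],[0.435,0.483,0,0],[0.513,0.487,0,0]]]'
```

```text
time_s: 35.25
eef_pos: [0.5739, -0.1219, 0.1098]
eef_rot: [0.0, 1.0, 0.0, -0.0]
wrist_force: [-4.9, 1.8, 9.0]
opening: 0.265
grasp_force: 59.0
```

```bash
python3 -m handwheel '[[[0.078,-0.008,0,0],[0.154,-0.03,0,0],[0.225,-0.06,0,0],[0.29,-0.103,0,0],[0.35,-0.156,0,0],[0.4,-0.217,0,0],[0.438,-0.285,0,0],[0.466,-0.358,0,0],[0.483,-0.435,0,0],[0.487,-0.513,0,0]]]'
python3 -m handwheel '[[[-0.008,-0.078,0,0],[-0.03,-0.154,0,0],[-0.06,-0.225,0,0],[-0.103,-0.29,0,0],[-0.156,-0.35,0,0],[-0.217,-0.4,0,0],[-0.285,-0.438,0,0],[-0.358,-0.466,0,0],[-0.435,-0.483,0,0],[-0.513,-0.487,0,0]]]'
```

```text
time_s: 36.5
eef_pos: [0.6714, -0.0199, 0.1099]
eef_rot: [0.001, 1.0, -0.0, 0.0]
wrist_force: [-4.5, -4.3, 7.1]
opening: 0.26
grasp_force: 59.1
time_s: 37.75
eef_pos: [0.5697, 0.0782, 0.1099]
eef_rot: [0.0, 1.0, 0.0, 0.002]
wrist_force: [5.0, -5.8, 2.1]
opening: 0.27
grasp_force: 58.9
```

```bash
python3 -m handwheel '[[[-0.078,0.008,0,0],[-0.154,0.03,0,0],[-0.225,0.06,0,0],[-0.29,0.103,0,0],[-0.35,0.156,0,0],[-0.4,0.217,0,0],[-0.438,0.285,0,0],[-0.466,0.358,0,0],[-0.483,0.435,0,0],[-0.487,0.513,0,0]]]'
python3 -m handwheel '[[[0.003,0.04,0,0],[0.008,0.078,0,0],[0.017,0.116,0,0],[0.03,0.154,0,0],[0.036,0.172,0,0],[0.036,0.172,0,0]]]'
```

```text
time_s: 39.0
eef_pos: [0.4712, -0.024, 0.1098]
eef_rot: [-0.001, 1.0, 0.0, 0.001]
wrist_force: [2.4, 5.5, 8.1]
opening: 0.266
grasp_force: 59.6
time_s: 39.75
eef_pos: [0.4785, -0.0591, 0.1098]
eef_rot: [0.0, 1.0, 0.0, 0.0]
wrist_force: [0.2, -0.4, 8.5]
opening: 0.266
grasp_force: 59.7
```

```bash
python3 -m handwheel '[[[0.008,0.018,0,0],[0.016,0.036,0,0],[0.016,0.036,0,0]]]'; python3 -m handwheel '[[[0.009,0.017,0,0],[0.009,0.017,0,0]]]';python3 -m handwheel '[[[0.009,0.017,0,0],[0.009,0.017,0,0]]]'
```

```text
time_s: 40.12
eef_pos: [0.4816, -0.0661, 0.1098]
eef_rot: [0.0, 1.0, 0.0, 0.0]
wrist_force: [-0.9, 1.2, 10.3]
opening: 0.267
grasp_force: 60.0
time_s: 40.38
eef_pos: [0.4821, -0.0671, 0.1097]
eef_rot: [-0.002, 1.0, 0.0, -0.001]
wrist_force: [-6.2, 10.1, 18.7]
opening: 0.263
grasp_force: 60.8
time_s: 40.62
eef_pos: [0.4822, -0.0675, 0.1096]
eef_rot: [-0.005, 1.0, 0.0, -0.003]
wrist_force: [-12.2, 23.3, 28.8]
opening: 0.268
grasp_force: 62.1
```

The stop is met: the tangential force climbed to 26 N with no further travel. Release and look.

```bash
python3 -m handwheel '[[[-0.008,-0.016,0,0],[-0.008,-0.016,0,0],[-0.008,-0.016,0,0],[-0.008,-0.016,0,0]]]' 60; python3 -m handwheel '[[[0,0,-0.1,0],[0,0,-0.3,0],[0,0,-0.5,0],[0,0.3,-0.5,0],[0,0.6,-0.5,0],[0,0.9,-0.5,0],[0,1,-0.5,0],[0,1,-0.5,0]]]'; python3 look.py; python3 - <<'E'
import cv2,glob
a=cv2.resize(cv2.imread(sorted(glob.glob("pics/scene_4*"))[-1])[150:320,120:400],(740,450),interpolation=cv2.INTER_CUBIC);cv2.imwrite("pics/v6.png",a)
E
```

```text
time_s: 41.12
eef_pos: [0.4832, -0.0697, 0.1086]
eef_rot: [-0.0, 1.0, -0.0, -0.0]
wrist_force: [-0.4, -0.1, -0.3]
opening: 0.702
grasp_force: 0.0
time_s: 42.12
eef_pos: [0.4831, -0.2705, 0.2084]
eef_rot: [-0.0, 1.0, -0.001, -0.0]
wrist_force: [-0.4, -0.8, -1.0]
opening: 0.702
grasp_force: 0.0
scene [286. 225.] 333 top 0.0933 xy [0.5291 0.0219] ext [0.051 0.052]
scene [296. 255.] 355 top 0.0941 xy [0.6346 0.0071] ext [0.052 0.051]
scene [263. 256.] 353 top 0.0936 xy [ 0.6013 -0.0872] ext [0.05  0.052]
side [268. 207.] 230 top 0.0931 xy [ 0.5976 -0.0848] ext [0.048 0.052]
side [249. 220.] 251 top 0.0929 xy [0.6338 0.01  ] ext [0.051 0.053]
side [273. 232.] 260 top 0.0929 xy [0.5263 0.0242] ext [0.052 0.05 ]
tcp [ 0.4833 -0.2684  0.2085]
```

View pics/v6.png

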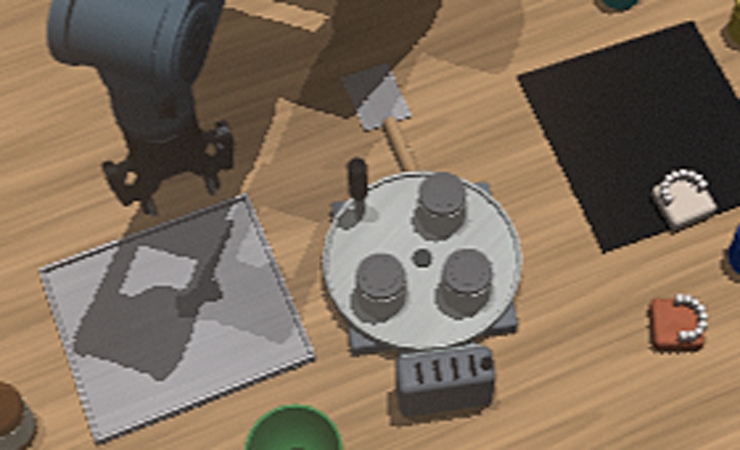

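All three pots stand upright on the disc at crop (380,285), (466,280) and (441,205), the handle is at (357,180), and the tray is empty. Moving the first pot to the tray.

```bash
python3 -m handwheel '[[[0.2,-0.2,0,0],[0.4,-0.4,0,0],[0.58,-0.6,0,0],[0.58,-0.85,0,0],[0.58,-0.91,0,0],[0.58,-0.91,0.2,0],[0.58,-0.91,0.4,0],[0.58,-0.91,0.6,0],[0.58,-0.91,0.75,0],[0.58,-0.91,0.75,0]]]' 85; python3 -m handwheel '[[[0,0,0,0],[0,0,0,0],[0,0,0,0],[0,0,0,0],[0,0,0,0],[0,0,0,0]]]' 40; python3 -m handwheel '[[[0,0,-0.15,0],[0,0,-0.3,0],[0,0,-0.4,0],[0,0,-0.4,0]]]'
```

```text
time_s: 43.48
eef_pos: [0.5969, -0.0861, 0.0564]
eef_rot: [-0.001, 1.0, 0.0, -0.003]
wrist_force: [-0.5, 0.9, -0.1]
opening: 0.995
grasp_force: 0.0
time_s: 44.22
eef_pos: [0.6012, -0.0878, 0.0615]
eef_rot: [0.001, 1.0, 0.0, 0.002]
wrist_force: [-0.6, 2.0, 6.4]
opening: 0.683
grasp_force: 65.1
time_s: 44.72
eef_pos: [0.6006, -0.0879, 0.1409]
eef_rot: [0.001, 1.0, 0.0, 0.002]
wrist_force: [0.8, 0.8, -3.2]
opening: 0.679
grasp_force: 65.4
```

```bash
python3 -m handwheel '[[[-0.05,0.2,0,0],[-0.1,0.45,0,0],[-0.15,0.7,0,0],[-0.15,0.86,0,0],[-0.15,0.86,0.15,0],[-0.15,0.86,0.3,0],[-0.15,0.86,0.42,0],[-0.15,0.86,0.48,0],[-0.15,0.86,0.51,0],[-0.15,0.86,0.51,0]]]'
```

```text
time_s: 45.98
eef_pos: [0.5698, -0.2595, 0.0374]
eef_rot: [0.0, 1.0, 0.0, 0.0]
wrist_force: [0.2, 0.0, -2.9]
opening: 0.682
grasp_force: 65.8
```

```bash
python3 -m handwheel '[[[0,0,0.005,0],[0,0,0.005,0]]]'; python3 -m handwheel '[[[0,0,0,0],[0,0,0,0],[0,0,0,0],[0,0,0,0]]]' 85; python3 -m handwheel '[[[0,0,-0.1,0],[0,0,-0.3,0],[0,0,-0.55,0],[0.1,-0.2,-0.8,0],[0.2,-0.4,-0.8,0],[0.32,-0.6,-0.8,0],[0.32,-0.8,-0.8,0],[0.32,-0.8,-0.8,0]]]'; python3 look.py
```

```text
time_s: 46.22
eef_pos: [0.5701, -0.2598, 0.0366]
eef_rot: [0.0, 1.0, 0.0, 0.001]
wrist_force: [0.4, 0.1, -0.0]
opening: 0.681
grasp_force: 66.2
time_s: 46.72
eef_pos: [0.5695, -0.2595, 0.036]
eef_rot: [0.0, 1.0, 0.0, 0.0]
wrist_force: [0.6, -0.1, -0.0]
opening: 0.989
grasp_force: 0.0
time_s: 47.72
eef_pos: [0.6338, -0.0964, 0.1974]
eef_rot: [-0.0, 1.0, 0.002, 0.001]
wrist_force: [-0.7, -1.3, 0.2]
opening: 0.998
grasp_force: 0.0
scene [290. 223.] 173 top 0.0938 xy [0.5288 0.0251] ext [0.053 0.043]
scene [296. 255.] 348 top 0.0939 xy [0.6348 0.0073] ext [0.051 0.051]
scene [207. 270.] 298 top 0.0693 xy [ 0.5711 -0.2607] ext [0.052 0.052]
side [293. 183.] 143 top 0.0692 xy [ 0.5678 -0.2592] ext [0.052 0.051]
side [249. 220.] 252 top 0.0938 xy [0.6324 0.0099] ext [0.052 0.05 ]
side [273. 232.] 260 top 0.0934 xy [0.5264 0.025 ] ext [0.05 0.05]
tcp [ 0.6337 -0.0993  0.1972]
```

```bash
python3 -m handwheel '[[[0,-0.25,0,0],[0,-0.5,0,0],[0,-0.54,0,0],[0,-0.54,0.2,0],[0,-0.54,0.4,0],[0,-0.54,0.6,0],[0,-0.54,0.69,0],[0,-0.54,0.69,0]]]' 85; python3 -m handwheel '[[[0,0,0,0],[0,0,0,0],[0,0,0,0],[0,0,0,0],[0,0,0,0],[0,0,0,0]]]' 40; python3 -m handwheel '[[[0,0,-0.15,0],[0,0,-0.3,0],[0,0,-0.45,0],[0,0,-0.45,0]]]'
```

```text
time_s: 48.82
eef_pos: [0.6328, 0.0076, 0.057]
eef_rot: [-0.0, 1.0, -0.0, -0.001]
wrist_force: [0.1, 0.1, -0.1]
opening: 0.998
grasp_force: 0.0
time_s: 49.58
eef_pos: [0.6354, 0.0082, 0.0606]
eef_rot: [0.001, 1.0, 0.0, 0.002]
wrist_force: [-0.5, -0.2, 6.6]
opening: 0.682
grasp_force: 65.1
time_s: 50.08
eef_pos: [0.6354, 0.0084, 0.1511]
eef_rot: [0.001, 1.0, 0.0, 0.003]
wrist_force: [0.9, 0.0, -1.9]
opening: 0.685
grasp_force: 65.2
```

```bash
python3 -m handwheel '[[[0,0.25,0,0],[0,0.5,0,0],[0,0.75,0,0],[0,1,0,0],[0,1,0,0]]]'; python3 -m handwheel '[[[-0.15,0.25,0,0],[-0.3,0.5,0,0],[-0.5,0.75,0,0],[-0.6,0.94,0,0],[-0.6,0.94,0.15,0],[-0.6,0.94,0.35,0],[-0.6,0.94,0.5,0],[-0.6,0.94,0.56,0],[-0.6,0.94,0.56,0]]]'
```

```text
time_s: 50.7
eef_pos: [0.6323, -0.1952, 0.1459]
eef_rot: [0.0, 1.0, -0.002, -0.001]
wrist_force: [0.2, 0.7, -2.8]
opening: 0.684
grasp_force: 65.5
time_s: 51.82
eef_pos: [0.5136, -0.3782, 0.036]
eef_rot: [-0.001, 1.0, 0.001, -0.0]
wrist_force: [0.3, -0.2, -2.4]
opening: 0.683
grasp_force: 65.8
```

```bash
python3 -m handwheel '[[[0,0,0.004,0],[0,0,0.004,0]]]'; python3 -m handwheel '[[[0,0,0,0],[0,0,0,0],[0,0,0,0],[0,0,0,0]]]' 85; python3 -m handwheel '[[[0,0,-0.1,0],[0,0,-0.3,0],[0,0,-0.55,0],[0.05,-0.2,-0.82,0],[0.07,-0.4,-0.82,0],[0.07,-0.7,-0.82,0],[0.07,-1,-0.82,0],[0.07,-1,-0.82,0]]]'; python3 -m handwheel '[[[0,-0.25,0,0],[0,-0.5,0,0],[0,-0.6,0,0],[0,-0.6,0,0]]]'; python3 look.py
```

```text
time_s: 52.08
eef_pos: [0.5138, -0.3787, 0.0356]
eef_rot: [-0.0, 1.0, 0.0, -0.0]
wrist_force: [-3.0, 3.3, 5.5]
opening: 0.683
grasp_force: 66.6
time_s: 52.58
eef_pos: [0.5135, -0.3795, 0.035]
eef_rot: [0.0, 1.0, 0.0, 0.0]
wrist_force: [0.2, 0.5, -0.1]
opening: 0.995
grasp_force: 0.0
time_s: 53.58
eef_pos: [0.5276, -0.1756, 0.2007]
eef_rot: [-0.0, 1.0, 0.003, 0.001]
wrist_force: [-0.5, 0.2, 0.8]
opening: 0.99
grasp_force: 0.0
time_s: 54.08
eef_pos: [0.5279, -0.0592, 0.2]
eef_rot: [0.0, 1.0, 0.001, 0.001]
wrist_force: [-1.0, 0.0, 1.0]
opening: 0.991
grasp_force: 0.0
scene [286. 225.] 336 top 0.0941 xy [0.5292 0.0211] ext [0.051 0.053]
scene [164. 269.] 296 top 0.069 xy [ 0.5138 -0.3798] ext [0.053 0.052]
scene [207. 270.] 298 top 0.0697 xy [ 0.571 -0.261] ext [0.05  0.052]
side [316. 170.] 123 top 0.0695 xy [ 0.5121 -0.3748] ext [0.05  0.049]
side [294. 184.] 122 top 0.0682 xy [ 0.5637 -0.2581] ext [0.044 0.054]
side [273. 232.] 259 top 0.0934 xy [0.527 0.024] ext [0.052 0.052]
tcp [ 0.5279 -0.0606  0.1996]
```

```bash
python3 -m handwheel '[[[0,-0.25,0,0],[0,-0.42,0,0],[0,-0.42,0,0],[0,-0.42,0.2,0],[0,-0.42,0.4,0],[0,-0.42,0.6,0],[0,-0.42,0.71,0],[0,-0.42,0.71,0]]]' 85; python3 -m handwheel '[[[0,0,0,0],[0,0,0,0],[0,0,0,0],[0,0,0,0],[0,0,0,0],[0,0,0,0]]]' 40; python3 -m handwheel '[[[0,0,-0.15,0],[0,0,-0.3,0],[0,0,-0.5,0],[0,0,-0.7,0],[0,0,-0.9,0],[0,0,-0.9,0]]]'
```

```text
time_s: 55.18
eef_pos: [0.5262, 0.0229, 0.0553]
eef_rot: [-0.0, 1.0, -0.001, -0.002]
wrist_force: [1.0, -0.0, 0.9]
opening: 0.999
grasp_force: 0.0
time_s: 55.92
eef_pos: [0.5291, 0.0238, 0.059]
eef_rot: [0.001, 1.0, 0.0, 0.002]
wrist_force: [-0.8, -2.7, 8.0]
opening: 0.682
grasp_force: 65.0
time_s: 56.68
eef_pos: [0.5294, 0.0244, 0.2409]
eef_rot: [0.001, 1.0, 0.0, 0.004]
wrist_force: [-0.1, -0.0, -1.7]
opening: 0.682
grasp_force: 65.3
```

```bash
python3 -m handwheel '[[[0,0.25,0,0],[-0.1,0.5,0,0],[-0.2,0.75,0,0],[-0.345,1,0,0],[-0.345,1,0,0]]]'; python3 -m handwheel '[[[0,0.25,0,0],[0,0.42,0,0],[0,0.42,0.2,0],[0,0.42,0.45,0],[0,0.42,0.7,0],[0,0.42,0.85,0],[0,0.42,0.95,0],[0,0.42,0.99,0],[0,0.42,0.99,0]]]'
```

```text
time_s: 57.3
eef_pos: [0.4561, -0.178, 0.2354]
eef_rot: [-0.0, 1.0, -0.003, -0.001]
wrist_force: [1.6, 0.7, -1.6]
opening: 0.684
grasp_force: 65.6
time_s: 58.42
eef_pos: [0.4583, -0.2585, 0.0384]
eef_rot: [-0.001, 1.0, 0.0, -0.001]
wrist_force: [1.0, 0.9, -0.8]
opening: 0.685
grasp_force: 66.1
```

```bash
python3 -m handwheel '[[[0,0,0.01,0],[0,0,0.018,0],[0,0,0.018,0]]]'; python3 -m handwheel '[[[0,0,0,0],[0,0,0,0],[0,0,0,0],[0,0,0,0]]]' 85; python3 -m handwheel '[[[0,0,-0.1,0],[0,0,-0.3,0],[0,0,-0.55,0],[-0.1,0,-0.82,0],[-0.4,0,-0.9,0],[-0.5,0,-0.9,0],[-0.5,0,-0.9,0]]]'; python3 look.py;  python3 - <<'E'
import cv2,glob
from h import *
c=cam("scene");P=cloud(c);x,y,z=np.moveaxis(P,-1,0);t=P[(np.hypot(x-.572,y+.022)<.15)&(z>.1)&(z<.16)&(c["color"].mean(-1)<70)];print("handle",t.mean(0))
a=cv2.resize(c["color"][150:340,60:400,::-1],(780,436),interpolation=cv2.INTER_CUBIC);cv2.imwrite("pics/v7.png",a)
E
```

```text
time_s: 58.8
eef_pos: [0.4587, -0.2596, 0.0359]
eef_rot: [0.0, 1.0, 0.0, 0.0]
wrist_force: [0.1, 0.4, -2.2]
opening: 0.686
grasp_force: 66.1
time_s: 59.3
eef_pos: [0.4586, -0.2595, 0.0356]
eef_rot: [0.0, 1.0, 0.0, 0.0]
wrist_force: [-0.2, -1.1, 0.3]
opening: 0.993
grasp_force: 0.0
time_s: 60.18
eef_pos: [0.3578, -0.2596, 0.2159]
eef_rot: [0.0, 1.0, -0.001, 0.0]
wrist_force: [0.4, 0.3, 0.9]
opening: 0.994
grasp_force: 0.0
scene [196. 240.] 271 top 0.0694 xy [ 0.4597 -0.2602] ext [0.052 0.052]
scene [165. 269.] 297 top 0.0688 xy [ 0.5134 -0.3794] ext [0.054 0.051]
scene [207. 270.] 291 top 0.0697 xy [ 0.5702 -0.2607] ext [0.051 0.051]
side [316. 170.] 127 top 0.0693 xy [ 0.512  -0.3759] ext [0.055 0.051]
side [293. 183.] 148 top 0.0685 xy [ 0.5683 -0.258 ] ext [0.052 0.053]
side [319. 191.] 151 top 0.0691 xy [ 0.4585 -0.2589] ext [0.051 0.054]
tcp [ 0.3589 -0.2596  0.2156]
handle [ 0.48916203 -0.06773012  0.12926663]
```

View pics/v7.png

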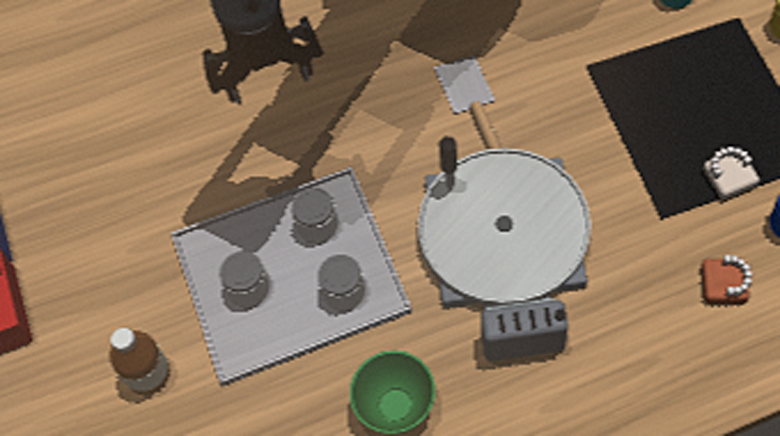

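All three pots stand in the tray at (314,215), (243,280) and (341,283), with lid tops level at the home height. The handle is at (448,158), and the bystanders are unmoved. To be sure of the stop, I'll nudge the handle gently against it once more with the shut fingers.

```bash
python3 -m handwheel '[[[0.2,-0.2,0,0],[0.4,-0.4,0,0],[0.6,-0.6,0,0],[0.615,-0.9,0,0],[0.615,-1,0,0],[0.615,-1,0,0]]]' 0; python3 -m handwheel '[[[0,-0.17,0,0],[0,-0.17,0,0],[0,-0.17,0.2,0],[0,-0.17,0.4,0],[0,-0.17,0.49,0],[0,-0.17,0.49,0]]]'; python3 -m handwheel '[[[0,0.03,0,0],[0,0.05,0,0],[0,0.05,0,0]]]';python3 -m handwheel '[[[0,0.015,0,0],[0,0.015,0,0]]]'
```

```text
time_s: 61.08
eef_pos: [0.4819, -0.0574, 0.2148]
eef_rot: [-0.0, 1.0, 0.002, -0.001]
wrist_force: [0.5, -0.0, 0.2]
opening: 0.003
grasp_force: 0.0
time_s: 61.82
eef_pos: [0.4805, -0.0263, 0.1159]
eef_rot: [-0.0, 1.0, -0.0, -0.002]
wrist_force: [0.4, 0.1, -0.2]
opening: 0.002
grasp_force: 0.0
time_s: 62.2
eef_pos: [0.4821, -0.0362, 0.1184]
eef_rot: [0.0, 1.0, -0.0, 0.001]
wrist_force: [1.0, -0.2, 0.2]
opening: 0.001
grasp_force: 0.0
time_s: 62.45
eef_pos: [0.4816, -0.0386, 0.1177]
eef_rot: [0.0, 1.0, 0.0, 0.0]
wrist_force: [-0.3, -0.8, -0.4]
opening: -0.001
grasp_force: 0.0
```

```bash
python3 -m handwheel '[[[0,0.01,0,0],[0,0.01,0,0]]]'; python3 -m handwheel '[[[0,0.01,0,0],[0,0.01,0,0]]]';python3 -m handwheel '[[[0,0.01,0,0],[0,0.01,0,0]]]'
```

```text
time_s: 62.7
eef_pos: [0.4814, -0.0405, 0.1175]
eef_rot: [-0.0, 1.0, 0.0, -0.0]
wrist_force: [-0.2, -0.2, -0.6]
opening: -0.002
grasp_force: 0.0
time_s: 62.95
eef_pos: [0.4814, -0.0413, 0.1175]
eef_rot: [-0.001, 1.0, 0.0, -0.0]
wrist_force: [0.9, 7.2, 1.9]
opening: -0.001
grasp_force: 3.0
time_s: 63.2
eef_pos: [0.4813, -0.0418, 0.1175]
eef_rot: [-0.002, 1.0, 0.0, -0.0]
wrist_force: [0.9, 14.2, 4.5]
opening: -0.002
grasp_force: 6.7
```

It was hard against the stop at once. Back off, rise and hand in.

```bash
python3 -m handwheel '[[[0,-0.06,0,0],[0,-0.07,0,0],[0,-0.07,-0.2,0],[0,-0.07,-0.5,0],[-0.3,-0.07,-0.6,0],[-0.5,-0.07,-0.6,0],[-0.5,-0.07,-0.6,0],[-0.5,-0.07,-0.6,0]]]'; python3 look.py && python3 -c "
from bench import ctrl
print(ctrl.hand_in())"
```

```text
time_s: 64.2
eef_pos: [0.3821, -0.0309, 0.2379]
eef_rot: [0.0, 1.0, -0.0, 0.001]
wrist_force: [0.4, -0.1, -0.1]
opening: -0.003
grasp_force: 0.0
scene [196. 240.] 269 top 0.0692 xy [ 0.4599 -0.2604] ext [0.053 0.052]
scene [165. 268.] 292 top 0.0699 xy [ 0.5146 -0.3791] ext [0.051 0.052]
scene [207. 270.] 295 top 0.0697 xy [ 0.5701 -0.2596] ext [0.051 0.049]
side [293. 183.] 139 top 0.0681 xy [ 0.5684 -0.2586] ext [0.053 0.052]
tcp [ 0.3822 -0.0307  0.2376]
the job is handed in; nothing more can be done
None
```

Job handed in at about 64 s: all three white pots stand upright in the tray with lids home and the turntable is at its stop; pressing the last lid nudged the disc about 3° (I eased it back before the turn), and pot 1 slid about 18 mm on the disc, cause not established.

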